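# Load a sample bottle and index the manual sample changer

### The arm

A 6-joint arm with a two-finger parallel gripper is mounted at the origin on a cart in front of the work surface, level with it; the furniture and walls round the work are solid. World frame = base frame: x ahead of the robot, y to its left, z up, the work surface at z = 0. Lengths are in mm, angles in rad, forces in N, time in s.
With the tool pointing down it reaches from about 350 to 975 mm from the base axis. Payload 7.1 kg.
Tool frame: the origin (TCP) lies midway between the tips of the shut fingers; the grasp point (between the pads) lies 19 mm behind it (ctrl.grip_depth is the distance from the TCP to the grasp point, in mm); z points along the fingers, y is the line along which they close (so a half turn about z gives the same grasp; the last joint's range is limited). The gripper opens to 88 mm and grips with 3 to 60 N. Pads are 20 mm wide; open, the fingers measure 115 mm over their backs; the gripper's body (75 mm by 178 mm) begins 61 mm behind the grasp point.
Start: joints at [1.243, 0.423, 1.63, -0, 1.089, -0.019], TCP at [189.915, 595.43, 222.675] pointing down, gripper open.
Joint ranges: [-3, 3], [-0.9, 2.11], [0.09, 2.58], [-1.31, 4.45], [0.11, 2.69], [-2.54, 2.54]. Speed limits (rad/s): [2.39, 2.39, 3.01, 3.14, 3.14, 3.14].

### API

Orientations are given as a rotation vector (axis times angle).
In Python, from workcell import ctrl, cams gives the robot as it stands.
- The arm moves only by the tool move_arm, never from a script. Its argument "steps" is a list of rows, each a list of 3 entries, a list of its own where there are three numbers: the shift along the tool's x, y, z in units of 25 mm (1.0 is 25 mm), then the turn about the tool's z in units of 5 degrees (1.0 is 5 degrees), then the closure, from 0 (fully open) to 1 (shut). A call has 1 to 20 rows; each row shifts and turns the commanded pose from where the row before left it, along the tool's axes as they then stand; what a row does not reach is not made up. A row lasts 1/12 s, in which the tool goes at most 41.7 mm and 7.16 degrees, less where a joint would pass 70% of its speed; a pose out of reach is approached as far as the arm can. A call is refused whole if a number of a shift passes 1 or a number of a turn 1, either way. A call with a gripper value outside its range is refused whole. The fingers move at their own pace and stop on an object; the grip force is fixed at half the most. Time passes only in rows, so rows that do not move let the fingers close. It gives the time, the measured TCP pose, the force, the opening and the grip force at its end, in the units of the state.
- ctrl.get_obs(): the state, without advancing time (a new reading comes with each control period).
- cams.get_image(name): name is "side" or "top"; returns a dict with "image" (420x560x3 uint8, red, green, blue), "camera_matrix" (3x3 intrinsics, pixels), "xyz" and "rotation" of the camera in the world. Camera axes: x right, y down, z forward; pixel columns grow to the right and rows downward; lengths in mm; the calibration is good to about 2 mm. A picture is of the moment at which its call begins. There is no depth.
- ctrl.close_job(): hands the job in; it is judged then, once.
Trained networks look in the newest picture that a camera, given by its name, has taken for a name from the list of things; names that differ only in an ending like _2 or _b are one class to them, and where a whole thing is asked for, a point or a joint stands for the part that bears it (a point fixed in the world has none). Each returns a list of dicts, best first, with "p" (0 to 1); they miss things now and then, are a little off and sometimes report something else, mostly with a low value. They report only what shows in the picture. A call takes as long as a camera call.
- cams.boxes_of(camera, thing): "rect" ([centre column, centre row, width, height] in pixels, round what is visible of it).
- cams.cut_out(camera, thing): "pixels" (420x560 bool, what is visible of it) and "rect" ([centre column, centre row, width, height] in pixels, round what is visible of it).
The state is a dict: "t": time; "qpos": joint angles; "qvel": joint speeds; "joint_torque": joint torques, N m; "ee_pos": TCP position; "orientation": TCP orientation; "ft_force": force on the tool from outside, world axes, zero at the start; "moment": the same for the moment, N m; "width": finger opening in mm; "grasp_force": force on a finger pad.
Only numpy, scipy, OpenCV 4.12 (cv2) and the standard library are available. Lean on these libraries where they do the work, as an engineer would, in place of code of your own. Each camera call takes 0.05 s, during which the arm holds its last target. There are 200 camera calls.

### The job

Stand the small brown bottle upright in the collar of the sample changer's round carousel that is one place before the white reader (coming anticlockwise, seen from above), and let go of it. Then push the carousel anticlockwise by one place, until the spring pawl at its rim clicks in behind the next tooth and the bottle faces the reader's window, and bring the carousel back clockwise until the tooth bears on the pawl: press it home by feel with about 13 N, held for half a second, and never with more than 18 N on the carousel. Leave the bottle standing before the window, and do not disturb the large brown bottle and the beaker.

Things in the scene. Friction and masses are not known exactly. Their poses are not given: they have to be found in the camera images.
- bottle: The sample: small brown bottle with white screw cap, 38 mm across the body and 62 mm high (straight up to about 45 mm, cap 24 mm across), about 0.05 kg, the only one of its size. Origin at the centre of its underside, z up. Grip it across the body, about 40 mm above its underside.
- amber: Large brown bottle with a black cap, 62 mm across and 120 mm high; a bystander. Origin at the centre of its underside.
- beaker: Glass beaker, 53 mm across and 66 mm high; a bystander. Origin at the centre of its underside.
- changer: The changer's fixed white base, round, 236 mm across, 22 mm high. Origin on the carousel's axis at bench level, z up. In this frame (bearings anticlockwise from x, seen from above): the white reader, a slim upright box 108 mm high with a dark window, stands 125 to 186 mm from the axis on bearing -60 deg; the pawl outside the rim on bearings 48 to 75 deg.
- carousel: The turning part: aluminium disc 188 mm across, top 46 mm above the bench, six black collars, six finger posts and below it a ratchet ring. Origin on the axis at bench level, z up; its x axis shows the turn from changer's x. At the start it is turned 5 to 10 deg (anticlockwise). Turning takes 2 to 5 N at a post; it stays where it is left. Hub cap 44 mm across, up to 57 mm.
- pawl: Dark steel pawl, 60 mm long, pressed by a leaf spring on the ratchet ring's six saw teeth (radius 97 to 105 mm). Origin at its pivot, 128 mm from the axis, 30 mm above the bench; x along it to the nose. The ring lifts the nose by 8 mm as the carousel turns anticlockwise; it drops behind each tooth and stops the carousel from turning back.
- load_pocket (a point): Centre of the floor of the collar to be loaded, on the disc's top 46 mm above the bench, 70 mm from the axis, the place before the reader on the robot's side. The collars stand every 60 deg, are 41 mm wide inside and 50 mm outside, their slightly flared rims 62 mm above the bench.
- read_point (a point): Fixed point of the changer before the reader's window, 70 mm from the axis, 46 mm above the bench: where the bottle's underside is to be. The loading collar stands exactly over it when the carousel is turned 60 deg from changer.
- hub (a point): Centre of the hub cap's top, on the carousel's axis, 57 mm above the bench. The tooth meets the pawl at nominally 60 deg of turn from changer, but the ring is clamped by hand: the true seat lies up to 4 deg to either side, only contact shows it. At 68 deg the pawl has surely dropped; from there the carousel runs back freely to the pawl, then is hard (20 N per mm at a post).
- near_post (a point): Centre of the top of one of the six upright steel finger posts between the collars: 10 mm thick, 83 mm from the axis, from the disc up to 90 mm above the bench. This one is on the robot's side, left of the loading place; it is handy to push, and its way of one place stays clear of bottle, reader and pawl.

How it is judged (in metres and radians):
On the way, in this order (a step that is already met when the one before it is completed fails the run):
1. the bottle stands upright on the floor of the loading collar, released (horizontal distance between bottle and load_pocket below 0.004 m and z of bottle in the frame of load_pocket below 0.003 m and angle between bottle's own z axis and vertical below 0.06 rad and contact force between the fingers and bottle below 0.2 N), for 0.2 s.
2. the carousel is turned anticlockwise past the reading position with the bottle in it (horizontal distance between bottle and load_pocket below 0.004 m and horizontal distance between load_pocket and read_point below 0.016 m), for 0.05 s.
3. the carousel is pressed back on the pawl: 7 N or more between pawl and tooth (some 10 N at a post), bottle at the reading position (contact force between pawl and carousel above 7 N and horizontal distance between load_pocket and read_point below 0.0065 m), for 0.2 s.
At the end, for the whole second after the job is handed in: the bottle stands upright on the floor of the collar it was loaded into (within 4 mm of its centre), before the reader's window (within 8 mm of the reading point, the collar's centre within 6.5 mm), and bottle and carousel are at rest (horizontal distance between bottle and read_point below 0.008 m and horizontal distance between load_pocket and read_point below 0.0065 m and horizontal distance between bottle and load_pocket below 0.004 m and z of bottle in the frame of load_pocket below 0.003 m and angle between bottle's own z axis and vertical below 0.06 rad and linear speed of bottle below 0.01 m/s and angular speed of carousel below 0.05 rad/s); the robot touches nothing.
It fails at once if more than 18 N on the carousel (contact force between any of the fingers, the arm and carousel above 18 N).
It fails at once if the bottle is tipped over (more than 35 degrees) (angle between bottle's own z axis and vertical above 0.6 rad).
It fails at once if the large brown bottle or the beaker is moved by more than 25 mm (distance of any of amber, beaker from where it was at the start of the episode above 0.025 m).
It also fails if it takes over 67 s, if anything falls off the work surface, if the arm or the gripper's body presses on something with over 40 N, if the wrist force passes 120 N, or if a joint passes its speed limit or range.

## Working session

There is one attempt and no reset: what is moved stays moved. The work goes in short steps, Python scripts to look and compute and a tool call to move; the robot and the scene stay as the last step left them, time stands still between calls to the robot, and variables do not carry over. Pictures are saved under pics/ and viewed, at most 12 in all, crops included, and the job is handed in when it is done.

Besides the shell and the picture viewer there is one more tool, called after ">>>" in YAML: its name, and indented under it one key for each argument. move_arm: Moves the arm, as the interface text tells. Its arguments: {"type":"object","properties":{"steps":{"type":"array"}},"required":["steps"]}

```bash
mkdir -p pics; ls
cat > h.py <<'E'
from workcell import ctrl, cams
import numpy as np, cv2
def ray(im,u,v):
    K=np.array(im["camera_matrix"]);R=np.array(im["rotation"])
    if R.shape!=(3,3): R=cv2.Rodrigues(R)[0]
    d=R@np.linalg.inv(K)@np.array([u,v,1.]); return np.array(im["xyz"],float),d/np.linalg.norm(d)
def at_z(im,u,v,z):
    o,d=ray(im,u,v); return o+d*(z-o[2])/d[2]
def tri(r1,r2):
    (o1,d1),(o2,d2)=r1,r2
    s=np.linalg.lstsq(np.c_[d1,-d2],o2-o1,rcond=None)[0]
    a,b=o1+d1*s[0],o2+d2*s[1]; return (a+b)/2,np.linalg.norm(a-b)
def proj(im,p):
    R=np.array(im["rotation"]);c=R.T@(np.array(p,float)-im["xyz"]);q=np.array(im["camera_matrix"])@c;return q[:2]/q[2]
E
python3 - <<'E'
from h import *
np.set_printoptions(precision=1,suppress=True)
print(ctrl.get_obs())
for n in("top","side"):
    im=cams.get_image(n);cv2.imwrite(f"pics/{n}0.png",im["image"][:,:,::-1]);print(n,im["xyz"],im["rotation"],im["camera_matrix"])
    for t in("bottle","amber","beaker","changer","carousel","pawl","load_pocket","hub","near_post"):
        print(t,[(np.array(b["rect"]),round(b["p"],2)) for b in cams.boxes_of(n,t)[:3]])
E
```

```text
pics
{'t': 0.0, 'qpos': array([ 1.2,  0.4,  1.6,  0. ,  1.1, -0. ]), 'qvel': array([ 0., -0.,  0., -0., -0.,  0.]), 'joint_torque': array([  0. , -54.5, -27.4,   0.1,   0. ,  -0. ]), 'ee_pos': array([189.7, 594.9, 221.9]), 'orientation': array([-0.5, -3.1,  0. ]), 'ft_force': array([-0. , -0.5, -0.4]), 'moment': array([ 0., -0., -0.]), 'grasp_force': 0.0, 'width': 87.90783709551101}
top [ 334.3  -71.9 1590.5] [-2.1  2.2 -0.1] [[481.1   0.  286.1]
 [  0.  481.1 213.3]
 [  0.    0.    1. ]]
bottle []
amber [(array([178.9, 241.4,  23.8,  22.7]), 0.74)]
beaker [(array([321.6, 250.8,  20.1,  12.7]), 0.74)]
changer [(array([390.8, 213.5,  93.3,  73.6]), 0.92)]
carousel [(array([381.4, 213.9,  64.1,  64.1]), 0.85)]
pawl []
load_pocket [(array([380. , 211.4,  59.3,  60.6]), 0.96)]
hub [(array([380.8, 213.6,  61.9,  60. ]), 0.84)]
near_post [(array([382.4, 212.8,  60.9,  63.7]), 0.78), (array([390.7, 214.8,  95.2,  74.5]), 0.52)]
side [431.5 826.9 609.2] [-0.2  2.7 -1.5] [[402.3   0.  283.6]
 [  0.  402.3 211.9]
 [  0.    0.    1. ]]
bottle [(array([317.3, 262.1,  12.2,  27.1]), 0.58)]
amber [(array([305.1, 320. ,  33.7,  63. ]), 0.97)]
beaker [(array([328.9, 209.9,  20.4,  24.1]), 0.7)]
changer [(array([316. , 262.1,  14.3,  30.4]), 0.45)]
carousel [(array([292.9, 174.6,  55.5,  36.6]), 0.69)]
pawl []
load_pocket [(array([294. , 171.5,  59.8,  40.2]), 0.71)]
hub [(array([292.5, 175.6,  60.4,  43.1]), 0.95)]
near_post []
```

```bash
python3 - <<'E'
import cv2
a=cv2.imread("pics/top0.png");cv2.imwrite("pics/topA.png",cv2.resize(a[130:310,150:450],None,fx=2.66,fy=2.66,interpolation=cv2.INTER_CUBIC))
a=cv2.imread("pics/side0.png");cv2.imwrite("pics/sideA.png",cv2.resize(a[120:360,190:430],None,fx=2.5,fy=2.5,interpolation=cv2.INTER_CUBIC))
E
sed -i 's/R=np.array(im\["rotation"\]);c=/R=cv2.Rodrigues(np.array(im["rotation"],float))[0];c=/; s/cv2.Rodrigues(R)/cv2.Rodrigues(R.astype(float))/' h.py
```

```text
(no output)
```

View pics/topA.png

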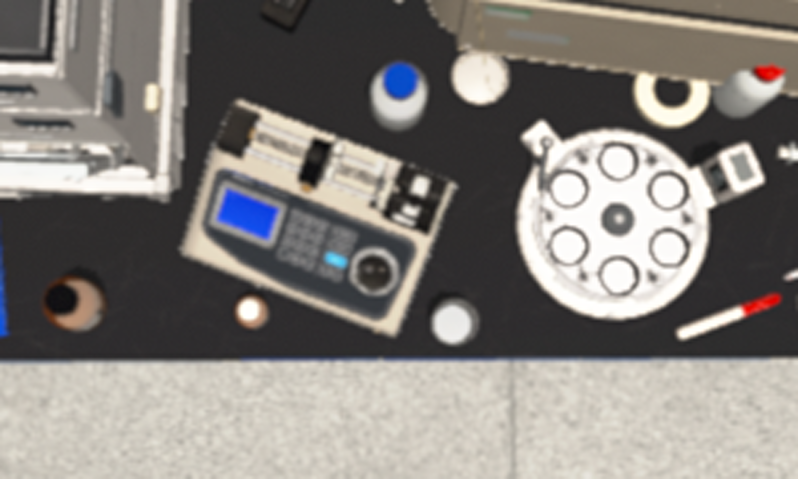

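View pics/sideA.png

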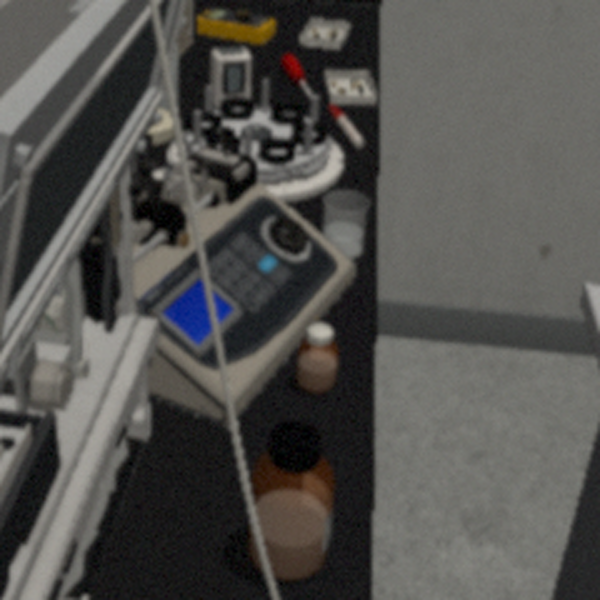

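```bash
cat > fit.py <<'E'
from h import *
from scipy.optimize import minimize
from scipy.ndimage import map_coordinates
A=np.linspace(0,2*np.pi,48,endpoint=False)
def pts(im,P):
    R=cv2.Rodrigues(np.array(im["rotation"],float))[0];c=(P-im["xyz"])@R;q=c@np.array(im["camera_matrix"]).T;return q[:,:2]/q[:,2:]
def samp(g,im,P):
    uv=pts(im,P);return map_coordinates(g,[uv[:,1],uv[:,0]],order=1,mode="nearest")
def circ(x,y,z,r): return np.c_[x+r*np.cos(A),y+r*np.sin(A),np.full(48,z)]
def cost(p,ims):
    x,y,th=p;s=0
    for g,im in ims:
        for k in range(6):
            b=th+k*np.pi/3;cx,cy=x+70*np.cos(b),y+70*np.sin(b)
            s+=samp(g,im,circ(cx,cy,61,22.7)).mean()-0.5*samp(g,im,circ(cx,cy,46,15)).mean()-0.25*samp(g,im,circ(cx,cy,46,29)).mean()
        s+=samp(g,im,circ(x,y,57,17)).mean()-samp(g,im,circ(x,y,46,28)).mean()
    return s
def fit(ims,p0):
    return min((minimize(cost,np.array(p0)+d,args=(ims,),method="Nelder-Mead",options=dict(initial_simplex=np.array(p0)+d+np.array([[0,0,0],[6,0,0],[0,6,0],[0,0,.1]]))) for d in [np.zeros(3),np.array([4,4,.1]),np.array([-4,4,-.1]),np.array([0,-5,.2]),np.array([0,-5,-.2])]),key=lambda r:r.fun)
E
python3 - <<'E'
from fit import *
np.set_printoptions(precision=2,suppress=True)
I={}
for n in("top","side"):
    im=cams.get_image(n);I[n]=(cv2.cvtColor(im["image"],cv2.COLOR_RGB2GRAY).astype(float),im)
T=I["top"][1];S=I["side"][1]
h=at_z(T,382.7,212,57);print("hub rough",h)
p0=[h[0],h[1],np.radians(-121)]
for k in(["top"],["side"],["top","side"]):
    r=fit([I[n] for n in k],p0);print(k,r.x[:2],np.degrees(r.x[2]),r.fun)
# reader bearing
rd=at_z(T,150+735/2.66,130+172/2.66,108);print("reader top",rd)
# bottle cap
g=I["top"][1]["image"]
sub=g[235:258,232:258].min(2).astype(float);m=sub>150
n,l,st,c=cv2.connectedComponentsWithStats(m.astype(np.uint8));print(st,c+[232,235])
gs=S["image"][243:280,300:335]
b=cams.cut_out("side","bottle");print([(x["rect"],x["p"],x["pixels"].sum()) for x in b])
print(gs.min(2))
tcp=cv2.Rodrigues(ctrl.get_obs()["orientation"])[0];print(tcp)
E
```

```text
hub rough [ 544.42 -381.82   57.  ]
['top'] [ 545.29 -379.13] -121.46757552625833 -322.66321607385134
['side'] [ 545.31 -364.62] -122.18116286697106 -92.28432218314748
['top', 'side'] [ 545.24 -379.  ] -121.51057377887497 -316.81425751231416
reader top [ 591.55 -509.46  108.  ]
[[  0   0  26  23 517]
 [ 14   0  12   5  24]
 [  8   7   8   9  57]] [[244.27 246.42]
 [251.96 236.62]
 [243.44 246.18]]
[([315.0, 262.4, 12.3, 23.9], 0.54, np.int64(325))]
[[27 32 31 ... 19 26 18]
 [27 29 24 ... 18 25 24]
 [25 30 29 ... 19 23 14]
 ...
 [24 24 20 ... 26 22 17]
 [24 27 24 ... 21 23 22]
 [22 23 25 ... 27 22 24]]
[[-0.95  0.3  -0.  ]
 [ 0.3   0.95 -0.  ]
 [ 0.   -0.   -1.  ]]
```

Run:
```python
from fit import *
np.set_printoptions(precision=2,suppress=True)
T=cams.get_image("top");S=cams.get_image("side")
b=at_z(T,243.44,246.18,62);print("cap top at z62",b)
print(tri(ray(T,243.44,246.18),ray(S,318,251.5)))
print("bottle base in side",proj(S,[b[0],b[1],0]),"cap",proj(S,[b[0],b[1],62]),proj(S,[b[0],b[1],50]))
h=[545.3,-379.1]
a=cv2.resize(S["image"][120:220,230:350,::-1],None,fx=6,fy=6,interpolation=cv2.INTER_CUBIC)
t=cv2.resize(T["image"][165:265,330:450,::-1],None,fx=6,fy=6,interpolation=cv2.INTER_CUBIC)
def dr(a,im,P,o,c):
    for u,v in pts(im,P): cv2.circle(a,(int((u-o[0]+.5)*6),int((v-o[1]+.5)*6)),1,c,-1)
for k in range(6):
    w=np.radians(-121.5+60*k);c=(0,0,255) if k else (0,255,0)
    for (A_,im,o) in((a,S,(230,120)),(t,T,(330,165))):
        dr(A_,im,circ(h[0]+70*np.cos(w),h[1]+70*np.sin(w),62,25),o,c)
        w2=w-np.pi/6
        dr(A_,im,circ(h[0]+83*np.cos(w2),h[1]+83*np.sin(w2),90,5),o,(255,0,0) if k else (0,255,255))
cv2.imwrite("pics/ov.png",np.vstack([a,t])[:, :] if 0 else cv2.resize(np.hstack([a,t]),(800,333)))
cv2.imwrite("pics/ovs.png",a)
```

```text
cap top at z62 [435.98  64.86  62.  ]
(array([436.61,  64.97,  60.64]), np.float64(1.0616047417660561))
bottle base in side [316.76 272.14] cap [318.54 251.06] [318.18 255.25]
```

View pics/ov.png

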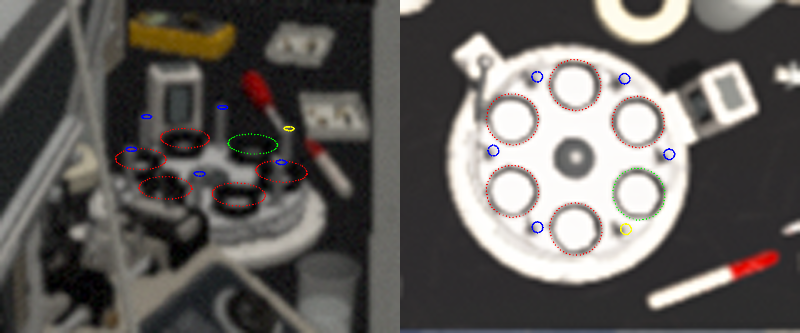

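View pics/ovs.png

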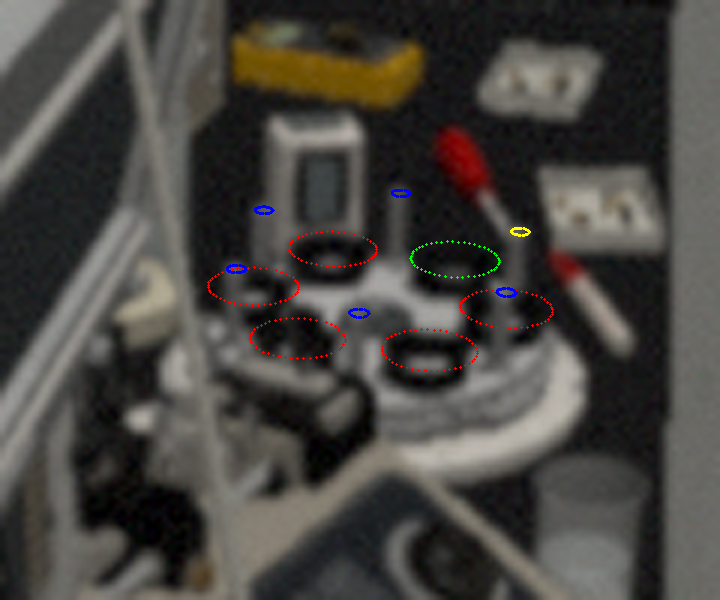

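```bash
cat > go.py <<'E'
import sys
from h import *
np.set_printoptions(precision=3,suppress=True)
o=ctrl.get_obs();R=cv2.Rodrigues(np.array(o["orientation"],float))[0]
print("t",o["t"],"pos",o["ee_pos"],"ybear",np.degrees(np.arctan2(R[1,1],R[0,1])),"F",o["ft_force"],"w",o["width"],"g",o["grasp_force"],"q",o["qpos"])
if len(sys.argv)>3:
    d=R.T@(np.array([float(v) for v in sys.argv[1:4]])-o["ee_pos"]);print("units",d/25,"rows",np.abs(d/25).max())
E
python3 go.py 436.2 64.9 120
python3 - <<'E'
from h import *
cams.get_image("top");print(cams.get_image("side")["xyz"])
print(ctrl.get_obs()["orientation"])
E
```

```text
t 1.25 pos [189.889 595.425 222.677] ybear 72.30810868842404 F [-0.121 -0.446 -0.184] w 87.77150929632795 g 0.0 q [ 1.243  0.423  1.63   0.     1.089 -0.019]
units [-15.836 -17.223   4.107] rows 17.223180512017958
[431.49182773 826.89714745 609.15966576]
[-4.83100010e-01 -3.10422371e+00  2.83125152e-05]
```

>>> move_arm:
  steps:
    - [[-0.88, -0.957, 0.1], 0, 0]
    - [[-0.88, -0.957, 0.1], 0, 0]
    - [[-0.88, -0.957, 0.1], 0, 0]
    - [[-0.88, -0.957, 0.1], 0, 0]
    - [[-0.88, -0.957, 0.1], 0, 0]
    - [[-0.88, -0.957, 0.1], 0, 0]
    - [[-0.88, -0.957, 0.1], 0, 0]
    - [[-0.88, -0.957, 0.1], 0, 0]
    - [[-0.88, -0.957, 0.1], 0, 0]
    - [[-0.88, -0.957, 0.1], 0, 0]
    - [[-0.88, -0.957, 0.35], 0, 0]
    - [[-0.88, -0.957, 0.35], 0, 0]
    - [[-0.88, -0.957, 0.35], 0, 0]
    - [[-0.88, -0.957, 0.35], 0, 0]
    - [[-0.88, -0.957, 0.35], 0, 0]
    - [[-0.88, -0.957, 0.35], 0, 0]
    - [[-0.88, -0.957, 0.35], 0, 0]
    - [[-0.88, -0.957, 0.35], 0, 0]
    - [[0, 0, 0], 0, 0]
    - [[0, 0, 0], 0, 0]

```text
t: 3.02
ee_pos: [436.6, 63.5, 127.4]
orientation: [-0.489, -3.103, 0.0]
ft_force: [0.2, 0.3, 0.1]
width: 87.8
grasp_force: 0.0
```

```bash
python3 go.py 436.2 64.9 21.5
```

```text
t 3.0167 pos [436.608  63.545 127.381] ybear 72.10038146984299 F [0.176 0.288 0.125] w 87.75998852364633 g 0.0 q [ 0.117  0.312  2.093  0.     0.737 -1.141]
units [0.03  0.047 4.235] rows 4.235256075437741
```

>>> move_arm:
  steps:
    - [[0.03, 0.05, 0.6], 0, 0]
    - [[0, 0, 0.8], 0, 0]
    - [[0, 0, 0.8], 0, 0]
    - [[0, 0, 0.8], 0, 0]
    - [[0, 0, 0.7], 0, 0]
    - [[0, 0, 0.5], 0, 0]
    - [[0, 0, 0], 0, 0]
    - [[0, 0, 0], 0, 0]

```text
t: 3.68
ee_pos: [435.4, 67.1, 22.7]
orientation: [-0.481, -3.103, 0.0]
ft_force: [0.1, -0.1, 0.2]
width: 87.8
grasp_force: 0.0
```

>>> move_arm:
  steps:
    - [[0, 0, 0], 0, 0.3]
    - [[0, 0, 0], 0, 0.5]
    - [[0, 0, 0], 0, 0.8]
    - [[0, 0, 0], 0, 0.8]
    - [[0, 0, 0], 0, 0.8]
    - [[0, 0, 0], 0, 0.8]
    - [[0, 0, 0], 0, 0.8]
    - [[0, 0, 0], 0, 0.8]

```text
t: 4.35
ee_pos: [436.0, 66.2, 22.7]
orientation: [0.483, 3.104, 0.0]
ft_force: [0.5, 0.2, 0.8]
width: 38.0
grasp_force: 0.2
```

>>> move_arm:
  steps:
    - [[0, 0, 0], 0, 0.8]
    - [[0, 0, 0], 0, 0.8]
    - [[0, 0, -0.3], 0, 0.8]
    - [[0, 0, -0.7], 0, 0.8]
    - [[0, 0, -1], 0, 0.8]
    - [[0, 0, -1], 0, 0.8]
    - [[0, 0, -1], 0, 0.8]
    - [[0, 0, -1], 0, 0.8]
    - [[0, 0, -1], 0, 0.8]
    - [[0, 0, -0.5], 0, 0.8]
    - [[0, 0, -0.2], 0, 0.8]

```text
t: 5.27
ee_pos: [437.0, 66.3, 192.7]
orientation: [0.483, 3.1, 0.002]
ft_force: [0.6, -0.2, -1.4]
width: 37.3
grasp_force: 30.0
```

```bash
python3 - <<'E'
import math
x=545.3+70*math.cos(math.radians(-121.5));y=-379.1+70*math.sin(math.radians(-121.5));print(x,y)
E
python3 go.py 508.7 -438.8 188
```

```text
508.72510046988356 -438.7848115047865
t 5.2667 pos [436.963  66.334 192.704] ybear 72.30874683467952 F [ 0.624 -0.23  -1.422] w 37.293348805790714 g 29.999748148256913 q [ 0.124  0.195  2.047 -0.     0.895 -1.138]
units [ -8.873 -18.378   0.19 ] rows 18.37809426167601
```

>>> move_arm:
  steps:
    - [[-0.233, -0.484, 0], 0, 0.8]
    - [[-0.467, -0.967, 0], 0, 0.8]
    - [[-0.467, -0.967, 0], 0, 0.8]
    - [[-0.467, -0.967, 0], 0, 0.8]
    - [[-0.467, -0.967, 0], 0, 0.8]
    - [[-0.467, -0.967, 0], 0, 0.8]
    - [[-0.467, -0.967, 0], 0, 0.8]
    - [[-0.467, -0.967, 0], 0, 0.8]
    - [[-0.467, -0.967, 0], 0, 0.8]
    - [[-0.467, -0.967, 0], 0, 0.8]
    - [[-0.467, -0.967, 0], 0, 0.8]
    - [[-0.467, -0.967, 0], 0, 0.8]
    - [[-0.467, -0.967, 0], 0, 0.8]
    - [[-0.467, -0.967, 0], 0, 0.8]
    - [[-0.467, -0.967, 0], 0, 0.8]
    - [[-0.467, -0.967, 0], 0, 0.8]
    - [[-0.467, -0.967, 0], 0, 0.8]
    - [[-0.467, -0.967, 0], 0, 0.8]
    - [[-0.467, -0.967, 0], 0, 0.8]
    - [[-0.233, -0.484, 0], 0, 0.8]

```text
t: 6.93
ee_pos: [507.3, -441.2, 189.2]
orientation: [-0.485, -3.103, 0.0]
ft_force: [-0.3, 0.7, -1.1]
width: 37.2
grasp_force: 30.0
```

>>> move_arm:
  steps:
    - [[0, 0, 0], 0.92, 0.8]
    - [[0, 0, 0], 0.92, 0.8]
    - [[0, 0, 0], 0.92, 0.8]
    - [[0, 0, 0], 0, 0.8]
    - [[0, 0, 0], 0, 0.8]

```text
t: 7.35
ee_pos: [507.3, -438.1, 189.5]
orientation: [-0.848, -3.024, -0.001]
ft_force: [0.6, -0.2, -0.5]
width: 37.2
grasp_force: 30.0
```

```bash
python3 go.py 508.7 -438.8 120
python3 - <<'E'
from fit import *
for n,(r0,r1,c0,c1) in(("top",(165,265,330,450)),("side",(120,220,230,350))):
    im=cams.get_image(n);a=cv2.resize(im["image"][r0:r1,c0:c1,::-1],None,fx=6,fy=6,interpolation=cv2.INTER_CUBIC)
    cv2.imwrite(f"pics/{n}2.png",a); cv2.imwrite(f"pics/{n}2raw.png",im["image"][:,:,::-1])
a=cv2.imread("pics/top2.png");b=cv2.imread("pics/side2.png");cv2.imwrite("pics/c2.png",cv2.resize(np.hstack([b,a]),(800,333)))
E
```

```text
t 7.35 pos [ 507.34  -438.123  189.535] ybear 58.6546432895251 F [ 0.583 -0.209 -0.507] w 37.16353706000693 g 30.0001507345587 q [-0.73   0.525  1.546  0.     1.072 -1.754]
units [-0.064  0.004  2.781] rows 2.7813269907433806
```

View pics/c2.png

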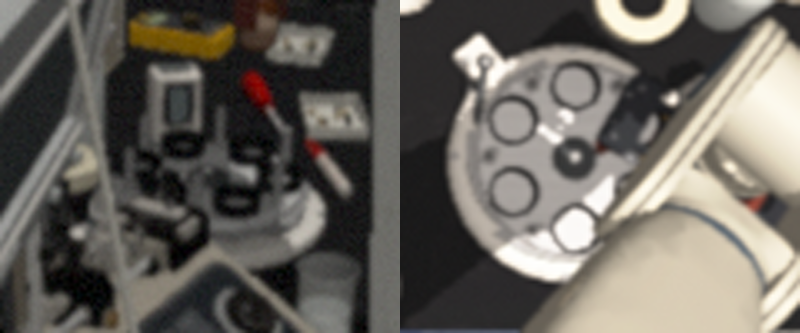

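>>> move_arm:
  steps:
    - [[-0.064, 0.004, 0.7], 0, 0.8]
    - [[0, 0, 0.9], 0, 0.8]
    - [[0, 0, 0.9], 0, 0.8]
    - [[0, 0, 0.6], 0, 0.8]
    - [[0, 0, 0.4], 0, 0.8]
    - [[0, 0, 0], 0, 0.8]
    - [[0, 0, 0], 0, 0.8]
    - [[0, 0, 0], 0, 0.8]
    - [[0, 0, 0], 0, 0.8]

```text
t: 8.2
ee_pos: [509.8, -440.2, 104.1]
orientation: [0.852, 3.022, -0.002]
ft_force: [-0.1, -0.1, -0.5]
width: 37.2
grasp_force: 30.0
```

```bash
python3 go.py 508.7 -438.8 100
python3 - <<'E'
from fit import *
A0=None
for i in range(4):
    im=cams.get_image("side");a=im["image"].astype(float);A0=a if A0 is None else A0+a
a=(A0/4).astype(np.uint8)
cv2.imwrite("pics/s3raw.png",a[:,:,::-1])
a=cv2.resize(a[110:200,240:350,::-1],None,fx=6.5,fy=6.5,interpolation=cv2.INTER_CUBIC)
a=cv2.convertScaleAbs(a,alpha=1.5)
o=(240,110)
def dr(P,c):
    for u,v in pts(im,P): cv2.circle(a,(int((u-o[0]+.5)*6.5),int((v-o[1]+.5)*6.5)),1,c,-1)
e=ctrl.get_obs()["ee_pos"];z=e[2]-22.7
print(e)
dr(circ(508.7,-438.8,62,25),(0,255,0));dr(circ(e[0],e[1],z,19),(0,0,255));dr(circ(e[0],e[1],z+45,19),(0,0,255))
cv2.imwrite("pics/s3.png",a)
E
```

```text
t 8.2 pos [ 509.806 -440.155  104.098] ybear 58.52274289941957 F [-0.071 -0.131 -0.537] w 37.174094865949186 g 29.999569330830127 q [-0.73   0.63   1.586  0.     0.923 -1.751]
units [0.066 0.023 0.164] rows 0.16378032538229445
[ 509.38209016 -439.8334981   103.48489042]
```

View pics/s3.png

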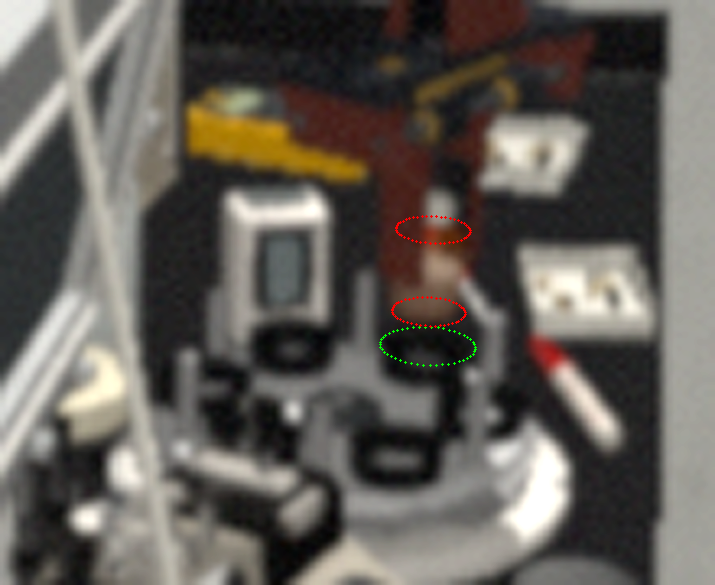

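Run:
```python
from fit import *
np.set_printoptions(linewidth=200)
a=cv2.imread("pics/s3raw.png").astype(int)
print("cols",np.arange(296,318))
for r in range(146,176): print(r,a[r,296:318,2].tolist(),a[r,296:318,1].tolist() if r>160 else '')
im=cams.get_image("side")
print(pts(im,np.array([[509.4,-439.8,81],[509.4,-439.8,100],[508.7,-438.8,62],[508.7,-438.8,46]])))
```

```text
cols [296 297 298 299 300 301 302 303 304 305 306 307 308 309 310 311 312 313 314 315 316 317]
146 [24, 26, 33, 46, 47, 48, 47, 49, 55, 76, 89, 78, 63, 60, 55, 43, 41, 37, 28, 19, 20, 20] 
147 [23, 25, 36, 45, 48, 47, 49, 48, 52, 76, 88, 77, 65, 59, 53, 42, 39, 37, 26, 21, 20, 24] 
148 [22, 23, 37, 44, 49, 50, 49, 49, 56, 78, 90, 85, 67, 58, 56, 47, 43, 36, 27, 23, 20, 23] 
149 [20, 24, 38, 47, 50, 48, 51, 49, 58, 83, 101, 97, 86, 78, 64, 50, 43, 31, 28, 24, 22, 24] 
150 [26, 29, 38, 46, 46, 51, 48, 51, 61, 88, 108, 110, 104, 98, 82, 59, 39, 29, 23, 21, 21, 25] 
151 [44, 40, 38, 45, 48, 50, 50, 49, 59, 88, 106, 112, 110, 105, 93, 75, 46, 26, 24, 24, 20, 24] 
152 [61, 48, 38, 41, 48, 50, 51, 50, 56, 81, 98, 103, 103, 98, 92, 89, 59, 29, 23, 24, 22, 22] 
153 [71, 53, 34, 37, 48, 56, 53, 51, 58, 77, 87, 89, 87, 85, 92, 104, 75, 39, 24, 22, 23, 24] 
154 [71, 53, 34, 36, 49, 57, 61, 61, 66, 73, 77, 79, 76, 74, 81, 100, 92, 60, 34, 24, 20, 22] 
155 [70, 55, 31, 35, 49, 59, 66, 67, 68, 72, 74, 74, 71, 68, 65, 85, 102, 92, 59, 31, 20, 22] 
156 [71, 52, 32, 33, 48, 57, 65, 68, 71, 71, 74, 72,
[... 2525 characters left out ...]
, 14, 8, 21, 40, 62, 73, 72, 65, 42, 19]
173 [32, 34, 49, 74, 85, 85, 86, 86, 88, 82, 62, 35, 11, 9, 31, 54, 70, 76, 83, 94, 72, 34] [33, 33, 49, 74, 85, 86, 86, 85, 87, 83, 63, 35, 14, 7, 31, 55, 71, 75, 83, 94, 71, 35]
174 [28, 27, 39, 61, 69, 71, 74, 76, 79, 78, 59, 31, 16, 10, 29, 53, 70, 77, 79, 89, 67, 34] [30, 27, 41, 60, 69, 72, 73, 76, 78, 78, 60, 30, 14, 8, 30, 52, 70, 74, 78, 87, 68, 34]
175 [25, 23, 25, 36, 43, 48, 48, 53, 57, 59, 49, 25, 15, 14, 15, 40, 65, 74, 67, 54, 35, 17] [23, 25, 26, 36, 42, 48, 49, 51, 58, 57, 49, 24, 11, 13, 18, 41, 63, 74, 66, 54, 36, 19]
[[305.4587758  157.3956936 ]
 [305.75449564 152.12940681]
 [305.34761932 162.71930159]
 [305.10402434 167.03765194]]
```

```bash
python3 - <<'E'
from h import *
E=[]
for i in range(6):
    cams.get_image("side");o=ctrl.get_obs();E.append(np.r_[o["ee_pos"],o["ft_force"]])
E=np.array(E);print(E.round(2),E.mean(0).round(2))
E
python3 go.py 508.7 -438.8 100
```

```text
[[ 5.0921e+02 -4.3969e+02  1.0312e+02  1.9000e-01 -6.5000e-01 -3.9000e-01]
 [ 5.0917e+02 -4.3965e+02  1.0298e+02 -8.0000e-02 -3.5000e-01 -2.9000e-01]
 [ 5.0913e+02 -4.3961e+02  1.0287e+02 -9.0000e-01  1.2000e-01 -9.0000e-01]
 [ 5.0910e+02 -4.3957e+02  1.0278e+02  3.4000e-01 -8.6000e-01 -7.1000e-01]
 [ 5.0908e+02 -4.3953e+02  1.0270e+02 -5.2000e-01 -1.5000e-01 -1.3500e+00]
 [ 5.0909e+02 -4.3955e+02  1.0269e+02  1.4000e-01  1.8000e-01 -4.2000e-01]] [ 5.0913e+02 -4.3960e+02  1.0286e+02 -1.4000e-01 -2.8000e-01 -6.8000e-01]
t 8.75 pos [ 509.093 -439.554  102.686] ybear 58.50995407705967 F [ 0.139  0.183 -0.423] w 37.18286722491107 g 29.999651194084436 q [-0.73   0.632  1.587 -0.     0.923 -1.751]
units [0.029 0.018 0.107] rows 0.1074439875236227
```

>>> move_arm:
  steps:
    - [[0.03, 0.02, 0.3], 0, 0.8]
    - [[0, 0, 0.3], 0, 0.8]
    - [[0, 0, 0], 0, 0.8]
    - [[0, 0, 0], 0, 0.8]
    - [[0, 0, 0.08], 0, 0.8]
    - [[0, 0, 0.08], 0, 0.8]
    - [[0, 0, 0.04], 0, 0.8]
    - [[0, 0, 0], 0, 0.8]
    - [[0, 0, 0], 0, 0.8]

```text
t: 9.5
ee_pos: [508.8, -438.8, 82.7]
orientation: [0.852, 3.024, -0.0]
ft_force: [0.4, 0.2, -0.2]
width: 36.8
grasp_force: 30.0
```

>>> move_arm:
  steps:
    - [[0, 0, 0.08], 0, 0.8]
    - [[0, 0, 0.08], 0, 0.8]
    - [[0, 0, 0.08], 0, 0.8]
    - [[0, 0, 0], 0, 0.8]
    - [[0, 0, 0], 0, 0.8]

```text
t: 9.92
ee_pos: [508.6, -438.6, 76.4]
orientation: [-0.852, -3.023, -0.0]
ft_force: [0.4, 0.1, 0.2]
width: 37.0
grasp_force: 30.0
```

>>> move_arm:
  steps:
    - [[0, 0, 0.08], 0, 0.8]
    - [[0, 0, 0.08], 0, 0.8]
    - [[0, 0, 0.08], 0, 0.8]
    - [[0, 0, 0.02], 0, 0.8]
    - [[0, 0, 0], 0, 0.8]
    - [[0, 0, 0], 0, 0.8]
    - [[0, 0, 0], 0, 0.8]
    - [[0, 0, 0], 0, 0.8]

```text
t: 10.58
ee_pos: [508.8, -438.8, 70.3]
orientation: [0.852, 3.024, -0.0]
ft_force: [-0.4, -0.4, -1.9]
width: 36.6
grasp_force: 30.0
```

>>> move_arm:
  steps:
    - [[0, 0, 0.02], 0, 0.8]
    - [[0, 0, 0.02], 0, 0.8]
    - [[0, 0, 0], 0, 0.8]
    - [[0, 0, 0], 0, 0.8]
    - [[0, 0, 0], 0, 0.8]
    - [[0, 0, 0], 0, 0.8]

```text
t: 11.08
ee_pos: [508.7, -438.8, 69.2]
orientation: [0.853, 3.024, -0.0]
ft_force: [0.5, 0.0, -0.5]
width: 36.7
grasp_force: 30.0
```

>>> move_arm:
  steps:
    - [[0, 0, 0], 0, 0.56]
    - [[0, 0, 0], 0, 0.52]
    - [[0, 0, 0], 0, 0.48]
    - [[0, 0, 0], 0, 0.4]
    - [[0, 0, 0], 0, 0.4]
    - [[0, 0, 0], 0, 0.4]

```text
t: 11.58
ee_pos: [508.8, -438.7, 69.2]
orientation: [0.853, 3.024, -0.0]
ft_force: [-0.4, -0.5, -1.6]
width: 52.7
grasp_force: 0.0
```

>>> move_arm:
  steps:
    - [[0, 0, -0.2], 0, 0.4]
    - [[0, 0, -0.4], 0, 0.4]
    - [[0, 0, -0.8], 0, 0.4]
    - [[0, 0, -1], 0, 0.4]
    - [[0, 0, -0.8], 0, 0.4]
    - [[0, 0, -0.3], 0, 0.4]
    - [[0, 0, 0], 0, 0.4]

```text
t: 12.17
ee_pos: [510.0, -439.9, 159.8]
orientation: [0.851, 3.019, -0.004]
ft_force: [-0.1, 0.8, -0.1]
width: 52.7
grasp_force: 0.0
```

>>> move_arm:
  steps:
    - [[0, 0, 0], 1, 0.76]
    - [[0, 0, 0], 1, 0.76]
    - [[0, 0, 0], 1, 0.76]
    - [[0, 0, 0], 1, 0.76]
    - [[0, 0, 0], 1, 0.76]
    - [[0, 0, 0], 1, 0.76]
    - [[0, 0, 0], 1, 0.76]
    - [[0, 0, 0], 1, 0.76]
    - [[0, 0, 0], 1, 0.76]
    - [[0, 0, 0], 1, 0.76]
    - [[0, 0, 0], 1, 0.76]
    - [[0, 0, 0], 1, 0.76]
    - [[0, 0, 0], 1, 0.76]
    - [[0, 0, 0], 1, 0.76]
    - [[0, 0, 0], 1, 0.76]
    - [[0, 0, 0], 1, 0.76]
    - [[0, 0, 0], 1, 0.76]
    - [[0, 0, 0], 1, 0.76]
    - [[0, 0, 0], 1, 0.76]
    - [[0, 0, 0], 1, 0.76]

```text
t: 13.83
ee_pos: [508.1, -438.2, 155.1]
orientation: [-2.865, -1.284, 0.001]
ft_force: [-0.0, -0.5, -0.0]
width: 20.9
grasp_force: 0.0
```

>>> move_arm:
  steps:
    - [[0, 0, 0], 1, 0.76]
    - [[0, 0, 0], 1, 0.76]
    - [[0, 0, 0], 1, 0.76]
    - [[0, 0, 0], 1, 0.76]
    - [[0, 0, 0], 0, 0.76]
    - [[0, 0, 0], 0, 0.76]

```text
t: 14.33
ee_pos: [508.2, -438.3, 155.6]
orientation: [-3.042, -0.777, 0.002]
ft_force: [0.1, -0.4, -0.6]
width: 21.2
grasp_force: 0.0
```

```bash
python3 go.py 465.3 -422.5 157
python3 - <<'E'
from fit import *
a=0
for i in range(3):
    im=cams.get_image("side");a=a+im["image"].astype(float)
a=(a/3).astype(np.uint8)
cv2.imwrite("pics/s4.png",cv2.convertScaleAbs(cv2.resize(a[120:200,250:350,::-1],None,fx=7,fy=7,interpolation=cv2.INTER_CUBIC),alpha=1.5))
E
```

```text
t 14.3333 pos [ 508.211 -438.294  155.575] ybear -61.34257178114577 F [ 0.095 -0.409 -0.607] w 21.237816447109477 g 0.0 q [-0.729  0.565  1.565 -0.     1.014  0.341]
units [-1.203 -1.378 -0.054] rows 1.37762293866799
```

View pics/s4.png

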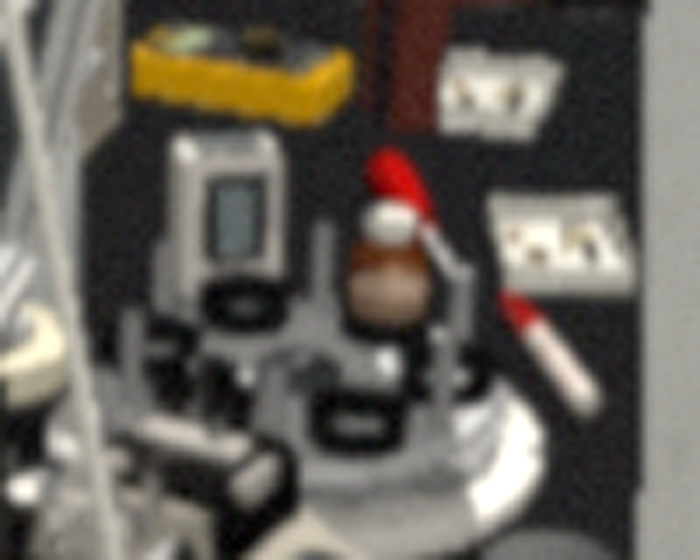

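>>> move_arm:
  steps:
    - [[-0.62, -0.69, 0], 0, 0.7]
    - [[-0.62, -0.69, 0], 0, 0.7]
    - [[0, 0, 0], 0, 0.7]
    - [[0, 0, 0], 0, 0.7]
    - [[0, 0, 0], 0, 0.7]

```text
t: 14.9
ee_pos: [465.6, -423.7, 157.1]
orientation: [3.044, 0.774, 0.001]
ft_force: [-0.5, -0.3, -0.9]
width: 26.3
grasp_force: 0.0
```

```bash
python3 - <<'E'
from fit import *
np.set_printoptions(precision=2,suppress=True)
for i in range(4): im=cams.get_image("top")
g=cv2.cvtColor(im["image"],cv2.COLOR_RGB2GRAY)
cv2.imwrite("pics/t5.png",cv2.resize(im["image"][165:265,330:450,::-1],None,fx=6,fy=6,interpolation=cv2.INTER_CUBIC))
s=cams.get_image("side");cv2.imwrite("pics/s5raw.png",s["image"][:,:,::-1])
E
python3 go.py 464.4 -423.0 69
```

```text
t 15.15 pos [ 465.588 -423.429  156.645] ybear -61.46521087135279 F [-1.04   0.203 -0.503] w 26.670252781617652 g 0.0 q [-0.757  0.507  1.666 -0.     0.969  0.316]
units [-0.034 -0.039  3.506] rows 3.505787043997033
```

View pics/t5.png

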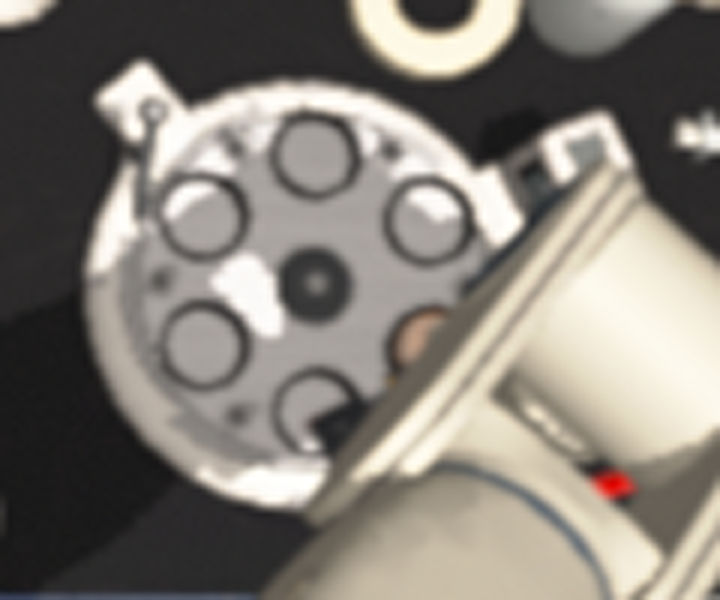

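>>> move_arm:
  steps:
    - [[-0.03, -0.03, 0.7], 0, 0.7]
    - [[0, 0, 0.8], 0, 0.7]
    - [[0, 0, 0.5], 0, 0.7]
    - [[0, 0, 0.2], 0, 0.7]
    - [[0, 0, 0.2], 0, 0.7]
    - [[0, 0, 0], 0, 0.7]
    - [[0, 0, 0], 0, 0.7]

```text
t: 15.73
ee_pos: [464.3, -423.2, 97.0]
orientation: [3.044, 0.773, 0.0]
ft_force: [-0.0, 0.3, -0.1]
width: 26.1
grasp_force: 0.0
```

>>> move_arm:
  steps:
    - [[0, 0, 0.1], 0, 0.7]
    - [[0, 0, 0.1], 0, 0.7]
    - [[0, 0, 0.1], 0, 0.7]
    - [[0, 0, 0.06], 0, 0.7]
    - [[0, 0, 0], 0, 0.7]

```text
t: 16.15
ee_pos: [463.8, -422.8, 87.4]
orientation: [-3.045, -0.773, 0.0]
ft_force: [-0.5, 0.3, -0.0]
width: 26.6
grasp_force: 0.0
```

>>> move_arm:
  steps:
    - [[0, 0, 0.1], 0, 0.7]
    - [[0, 0, 0.2], 0, 0.7]
    - [[0, 0, 0.2], 0, 0.7]
    - [[0, 0, 0.15], 0, 0.7]
    - [[0, 0, 0], 0, 0.7]
    - [[0, 0, 0], 0, 0.7]

```text
t: 16.65
ee_pos: [463.8, -422.7, 70.9]
orientation: [-3.044, -0.773, 0.001]
ft_force: [-0.4, -0.1, -0.3]
width: 26.7
grasp_force: 0.0
```

>>> move_arm:
  steps:
    - [[0.001, 0.097, 0], -0.3, 0.75]
    - [[0.001, 0.097, 0], -0.3, 0.75]
    - [[0.001, 0.097, 0], -0.3, 0.75]
    - [[0.001, 0.097, 0], -0.3, 0.75]
    - [[0.001, 0.097, 0], -0.3, 0.75]
    - [[0.001, 0.097, 0], -0.3, 0.75]

```text
t: 17.15
ee_pos: [471.4, -434.4, 71.5]
orientation: [-2.972, -1.011, 0.001]
ft_force: [-1.8, 3.0, 3.3]
width: 21.8
grasp_force: 1.8
```

>>> move_arm:
  steps:
    - [[0.001, 0.097, 0], -0.3, 0.75]
    - [[0.001, 0.097, 0], -0.3, 0.75]
    - [[0.001, 0.097, 0], -0.3, 0.75]
    - [[0.001, 0.097, 0], -0.3, 0.75]
    - [[0.001, 0.097, 0], -0.3, 0.75]
    - [[0.001, 0.097, 0], -0.3, 0.75]
    - [[0.001, 0.097, 0], -0.3, 0.75]
    - [[0.001, 0.097, 0], -0.3, 0.75]
    - [[0.001, 0.097, 0], -0.3, 0.75]
    - [[0.001, 0.097, 0], -0.3, 0.75]
    - [[0.001, 0.097, 0], -0.3, 0.75]
    - [[0.001, 0.097, 0], -0.3, 0.75]
    - [[0.001, 0.097, 0], -0.3, 0.75]
    - [[0.001, 0.097, 0], -0.3, 0.75]

```text
t: 18.32
ee_pos: [495.7, -457.5, 71.5]
orientation: [-2.738, -1.536, 0.002]
ft_force: [-4.1, -0.0, 2.4]
width: 22.3
grasp_force: 2.0
```

```bash
cat > pol.py <<'E'
from h import *
o=ctrl.get_obs();R=cv2.Rodrigues(np.array(o["orientation"],float))[0];d=o["ee_pos"][:2]-np.array([545.3,-379.1])
print("r",np.hypot(*d),"bear",np.degrees(np.arctan2(d[1],d[0])),"ybear",np.degrees(np.arctan2(R[1,1],R[0,1])),"Ftool",(R.T@o["ft_force"]).round(2),"z",o["ee_pos"][2],"pad",o["grasp_force"])
E
python3 pol.py
```

```text
r 92.79443342172284 bear -122.29685076780248 ybear -31.401633711554947 Ftool [-2.15 -3.47 -2.39] z 71.52065913954786 pad 2.0140383392572403
```

>>> move_arm:
  steps:
    - [[0.001, 0.097, 0], -0.3, 0.75]
    - [[0.001, 0.097, 0], -0.3, 0.75]
    - [[0.001, 0.097, 0], -0.3, 0.75]
    - [[0.001, 0.097, 0], -0.3, 0.75]
    - [[0.001, 0.097, 0], -0.3, 0.75]
    - [[0.001, 0.097, 0], -0.3, 0.75]
    - [[0.001, 0.097, 0], -0.3, 0.75]
    - [[0.001, 0.097, 0], -0.3, 0.75]
    - [[0.001, 0.097, 0], -0.3, 0.75]
    - [[0.001, 0.097, 0], -0.3, 0.75]
    - [[0.001, 0.097, 0], -0.3, 0.75]
    - [[0.001, 0.097, 0], -0.3, 0.75]
    - [[0.001, 0.097, 0], -0.3, 0.75]
    - [[0.001, 0.097, 0], -0.3, 0.75]
    - [[0.001, 0.097, 0], -0.3, 0.75]
    - [[0.001, 0.097, 0], -0.3, 0.75]
    - [[0.001, 0.097, 0], -0.3, 0.75]
    - [[0.001, 0.097, 0], -0.3, 0.75]
    - [[0, 0, 0], 0, 0.75]
    - [[0, 0, 0], 0, 0.75]

```text
t: 19.98
ee_pos: [537.3, -471.9, 71.6]
orientation: [-2.307, -2.133, 0.002]
ft_force: [-3.3, -2.1, 0.6]
width: 22.3
grasp_force: 1.6
```

```bash
python3 - <<'E'
from fit import *
im=cams.get_image("top");a=im["image"]
cv2.imwrite("pics/t6.png",cv2.resize(a[165:265,330:450,::-1],None,fx=6,fy=6,interpolation=cv2.INTER_CUBIC))
# visible collars (left half) -> rotation with hub fixed
g=cv2.cvtColor(a,cv2.COLOR_RGB2GRAY).astype(float)
def c(th,ks):
    s=0
    for k in ks:
        b=np.radians(th+60*k);s+=samp(g,im,circ(545.3+70*np.cos(b),-379.1+70*np.sin(b),61,22.7)).mean()
    return s
ths=np.arange(-80,-50,.5);
for ks in([1,2,3],[1,2],[2,3],[1,2,3,4]):
    v=[c(t,ks) for t in ths];print(ks,ths[np.argmin(v)],min(v),max(v))
E
python3 pol.py
```

```text
[1, 2, 3] -69.5 294.7921777013423 466.4935709926059
[1, 2] -69.5 200.4979405129585 323.954039955614
[2, 3] -69.5 194.31071285419193 306.5784086405612
[1, 2, 3, 4] -69.5 402.904693311994 645.2304391581422
r 93.09769614916357 bear -94.86424823399125 ybear -4.504745014020743 Ftool [-2.91 -4.19 -1.56] z 71.58694924549292 pad 1.7299094796180725
```

View pics/t6.png

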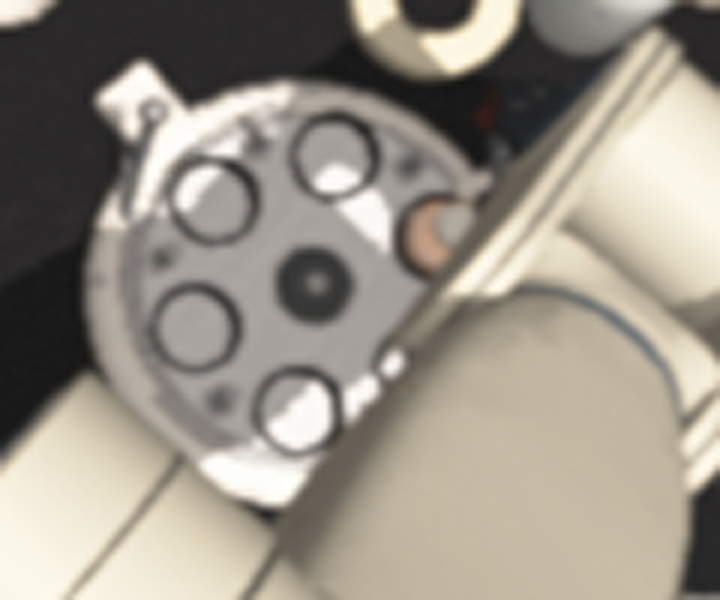

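>>> move_arm:
  steps:
    - [[0.001, 0.097, 0], -0.3, 0.75]
    - [[0.001, 0.097, 0], -0.3, 0.75]
    - [[0.001, 0.097, 0], -0.3, 0.75]
    - [[0.001, 0.097, 0], -0.3, 0.75]
    - [[0.001, 0.097, 0], -0.3, 0.75]
    - [[0.001, 0.055, 0], -0.15, 0.75]
    - [[0, 0, 0], 0, 0.75]
    - [[0, 0, 0], 0, 0.75]
    - [[0, 0, 0], 0, 0.75]

```text
t: 20.78
ee_pos: [552.0, -470.8, 71.3]
orientation: [2.148, 2.293, 0.001]
ft_force: [-0.6, -0.1, 0.6]
width: 21.7
grasp_force: 0.0
```

```bash
python3 - <<'E'
from fit import *
im=cams.get_image("top");a=im["image"];g=cv2.cvtColor(a,cv2.COLOR_RGB2GRAY).astype(float)
def c(th,ks):
    return sum(samp(g,im,circ(545.3+70*np.cos(np.radians(th+60*k)),-379.1+70*np.sin(np.radians(th+60*k)),61,22.7)).mean() for k in ks)
ths=np.arange(-75,-45,.25);v=[c(t,[1,2,3,4]) for t in ths];print(ths[np.argmin(v)],min(v))
b=cv2.resize(a[165:225,335:400,::-1],None,fx=8,fy=8,interpolation=cv2.INTER_CUBIC);cv2.imwrite("pics/t7.png",b)
E
python3 pol.py
```

```text
-60.0 410.5346575031626
r 91.98791989718103 bear -85.88038242368481 ybear 3.7417970932818845 Ftool [0.78 0.22 0.32] z 71.34485682157073 pad 0.0
```

View pics/t7.png

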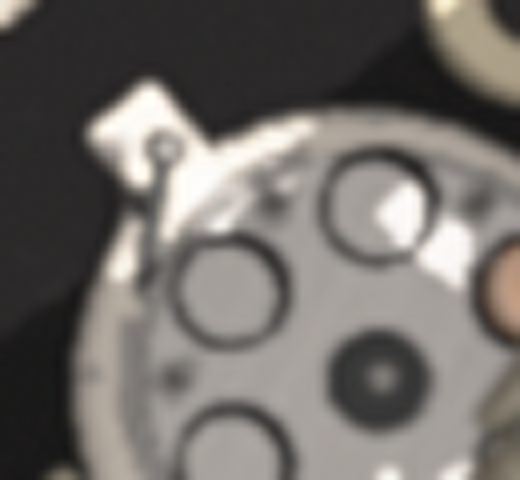

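>>> move_arm:
  steps:
    - [[0, -0.064, 0], 0.2, 0.75]
    - [[0, -0.064, 0], 0.2, 0.75]
    - [[0, -0.064, 0], 0.2, 0.75]
    - [[0, -0.064, 0], 0.2, 0.75]
    - [[0, -0.064, 0], 0.2, 0.75]
    - [[0, -0.064, 0], 0.2, 0.75]
    - [[0, -0.064, 0], 0.2, 0.75]
    - [[0, -0.04, 0], 0.1, 0.75]
    - [[0, -0.04, 0], 0.1, 0.75]
    - [[0, -0.04, 0], 0.1, 0.75]

```text
t: 21.67
ee_pos: [537.9, -471.3, 71.5]
orientation: [2.312, 2.126, 0.001]
ft_force: [3.8, -0.0, -1.9]
width: 21.9
grasp_force: 1.8
```

```bash
python3 pol.py
```

```text
r 92.53309589744944 bear -94.5627865119309 ybear -4.7958223634625945 Ftool [0.3  3.78 1.93] z 71.5009417382423 pad 1.7834796756505966
```

>>> move_arm:
  steps:
    - [[0, -0.032, 0], 0.1, 0.75]
    - [[0, -0.032, 0], 0.1, 0.75]
    - [[0, -0.032, 0], 0.1, 0.75]
    - [[0, -0.032, 0], 0.1, 0.75]
    - [[0, -0.032, 0], 0.1, 0.75]
    - [[0, -0.032, 0], 0.1, 0.75]
    - [[0, -0.032, 0], 0.1, 0.75]
    - [[0, 0, 0], 0, 0.75]

```text
t: 22.33
ee_pos: [531.4, -470.7, 71.5]
orientation: [-2.376, -2.055, 0.0]
ft_force: [1.7, 0.8, -0.3]
width: 22.0
grasp_force: 0.9
```

```bash
python3 pol.py
```

```text
r 92.60904612127982 bear -98.62480791108858 ybear -8.282630009584365 Ftool [1.01 1.61 0.34] z 71.46207860513388 pad 0.9434537217020988
```

>>> move_arm:
  steps:
    - [[0, -0.012, 0], 0.037, 0.75]
    - [[0, -0.012, 0], 0.037, 0.75]
    - [[0, -0.012, 0], 0.037, 0.75]
    - [[0, -0.012, 0], 0.037, 0.75]
    - [[0, -0.012, 0], 0.037, 0.75]
    - [[0, -0.012, 0], 0.037, 0.75]
    - [[0, -0.012, 0], 0.037, 0.75]
    - [[0, -0.012, 0], 0.037, 0.75]

```text
t: 23.0
ee_pos: [530.1, -470.3, 71.5]
orientation: [2.401, 2.024, 0.001]
ft_force: [7.6, 1.0, -3.2]
width: 22.2
grasp_force: 3.3
```

```bash
python3 pol.py
```

```text
r 92.46197228093963 bear -99.47836947349224 ybear -9.745765921063839 Ftool [2.25 7.35 3.21] z 71.49026613347299 pad 3.283821791410446
```

>>> move_arm:
  steps:
    - [[0, -0.012, 0], 0.037, 0.75]
    - [[0, -0.012, 0], 0.037, 0.75]
    - [[0, -0.012, 0], 0.037, 0.75]
    - [[0, -0.012, 0], 0.037, 0.75]
    - [[0, -0.012, 0], 0.037, 0.75]

```text
t: 23.42
ee_pos: [529.7, -470.1, 71.5]
orientation: [2.416, 2.003, 0.003]
ft_force: [10.4, 1.4, -4.7]
width: 22.4
grasp_force: 5.2
```

```bash
python3 pol.py
```

```text
r 92.3661484198447 bear -99.72936823483273 ybear -10.672784042337646 Ftool [3.26 9.91 4.73] z 71.53172637419277 pad 5.2336786687374115
```

>>> move_arm:
  steps:
    - [[0, -0.012, 0], 0, 0.75]
    - [[0, -0.012, 0], 0, 0.75]
    - [[0, 0, 0], 0, 0.75]

```text
t: 23.67
ee_pos: [529.6, -470.1, 71.5]
orientation: [2.415, 2.003, 0.004]
ft_force: [12.1, 1.3, -4.5]
width: 22.3
grasp_force: 5.8
```

```bash
python3 pol.py
```

```text
r 92.35410101909223 bear -99.8057831646378 ybear -10.665446607268047 Ftool [ 3.55 11.68  4.55] z 71.51058588179626 pad 5.76989471912384
```

>>> move_arm:
  steps:
    - [[0, -0.01, 0], 0, 0.75]
    - [[0, 0, 0], 0, 0.75]
    - [[0, 0, 0], 0, 0.75]
    - [[0, 0, 0], 0, 0.75]

```text
t: 24.0
ee_pos: [529.5, -470.1, 71.5]
orientation: [2.415, 2.003, 0.004]
ft_force: [12.9, 0.7, -6.6]
width: 22.5
grasp_force: 6.1
```

```bash
python3 pol.py
```

```text
r 92.35484019821732 bear -99.82426645175178 ybear -10.665661618728857 Ftool [ 3.07 12.52  6.63] z 71.51435522970742 pad 6.118172854185104
```

>>> move_arm:
  steps:
    - [[0, -0.004, 0], 0, 0.75]
    - [[0, 0, 0], 0, 0.75]
    - [[0, 0, 0], 0, 0.75]
    - [[0, 0, 0], 0, 0.75]
    - [[0, 0, 0], 0, 0.75]
    - [[0, 0, 0], 0, 0.75]

```text
t: 24.5
ee_pos: [529.5, -470.1, 71.5]
orientation: [2.415, 2.003, 0.004]
ft_force: [12.5, 0.3, -6.1]
width: 22.1
grasp_force: 6.3
```

```bash
python3 pol.py;python3 - <<'E'
from fit import *
im=cams.get_image("top");a=im["image"];g=cv2.cvtColor(a,cv2.COLOR_RGB2GRAY).astype(float)
def c(th,ks):
    return sum(samp(g,im,circ(545.3+70*np.cos(np.radians(th+60*k)),-379.1+70*np.sin(np.radians(th+60*k)),61,22.7)).mean() for k in ks)
ths=np.arange(-80,-45,.25);v=[c(t,[1,2,3]) for t in ths];print(ths[np.argmin(v)],min(v))
E
```

```text
r 92.40184025364087 bear -99.85568692942489 ybear -10.664923250538598 Ftool [ 2.65 12.21  6.11] z 71.49994127525403 pad 6.280657947063446
-66.0 294.64363204945823
```

>>> move_arm:
  steps:
    - [[0, -0.01, 0.02], 0, 0.75]
    - [[0, -0.008, 0.02], 0, 0.75]
    - [[0, 0, 0], 0, 0.75]
    - [[0, 0, 0], 0, 0.75]

```text
t: 24.88
ee_pos: [529.6, -470.2, 71.4]
orientation: [2.414, 2.002, 0.005]
ft_force: [13.4, 2.2, -2.7]
width: 21.7
grasp_force: 6.0
```

```bash
python3 pol.py
```

```text
r 92.40558355237272 bear -99.80944585972836 ybear -10.664107596494047 Ftool [ 4.63 12.74  2.73] z 71.43793011492791 pad 5.95148965716362
```

Good: 13.4 N tangential, low z. Slightly more and hold.

>>> move_arm:
  steps:
    - [[0, -0.01, 0], 0, 0.75]
    - [[0, 0, 0], 0, 0.75]
    - [[0, 0, 0], 0, 0.75]
    - [[0, 0, 0], 0, 0.75]
    - [[0, 0, 0], 0, 0.75]
    - [[0, 0, 0], 0, 0.75]
    - [[0, 0, 0], 0, 0.75]
    - [[0, 0, 0], 0, 0.75]

```text
t: 25.55
ee_pos: [529.5, -470.2, 71.4]
orientation: [2.414, 2.002, 0.005]
ft_force: [13.0, 1.8, -1.8]
width: 22.0
grasp_force: 6.3
```

```bash
python3 pol.py
```

```text
r 92.41873591667968 bear -99.8393525170241 ybear -10.666064429105848 Ftool [ 4.17 12.47  1.82] z 71.44106051086366 pad 6.323815584182739
```

>>> move_arm:
  steps:
    - [[0, -0.01, 0], 0, 0.75]
    - [[0, -0.01, 0], 0, 0.75]
    - [[0, 0, 0], 0, 0.75]
    - [[0, 0, 0], 0, 0.75]
    - [[0, 0, 0], 0, 0.75]
    - [[0, 0, 0], 0, 0.75]

```text
t: 26.05
ee_pos: [529.4, -470.2, 71.5]
orientation: [2.413, 2.001, 0.005]
ft_force: [14.8, 2.3, -3.3]
width: 22.1
grasp_force: 7.1
```

```bash
python3 pol.py
```

```text
r 92.42656998046698 bear -99.88140759174136 ybear -10.665193005570117 Ftool [ 5.03 14.11  3.43] z 71.48051340213385 pad 7.079663425683975
```

>>> move_arm:
  steps:
    - [[0, 0.03, 0], 0, 0.75]
    - [[0, 0.04, 0], 0, 0.75]
    - [[0, 0.04, 0], 0, 0.75]
    - [[0, 0.04, 0], 0, 0.75]
    - [[0, 0.04, 0], 0, 0.75]
    - [[0, 0.04, 0], 0, 0.75]
    - [[0, 0.04, 0], 0, 0.75]
    - [[0, 0, 0], 0, 0.75]
    - [[0, 0, 0], 0, 0.75]

```text
t: 26.8
ee_pos: [531.9, -470.9, 70.1]
orientation: [-2.418, -2.005, 0.001]
ft_force: [-0.1, -0.4, 0.1]
width: 22.0
grasp_force: 0.0
```

```bash
python3 pol.py
```

```text
r 92.75941619641821 bear -98.28026836663447 ybear -10.657189108662758 Ftool [-0.44 -0.02 -0.11] z 70.10433683786661 pad 0.0
```

>>> move_arm:
  steps:
    - [[0, 0.05, 0], 0, 0.75]
    - [[0, 0.05, 0], 0, 0.75]
    - [[0, 0, 0], 0, 0.75]
    - [[0, 0, -0.2], 0, 0.75]
    - [[0, 0, -0.4], 0, 0.75]
    - [[0, 0, -0.6], 0, 0.75]
    - [[0, 0, -0.8], 0, 0.75]
    - [[0, 0, -0.8], 0, 0.75]
    - [[0, 0, -0.8], 0, 0.75]
    - [[0, 0, -0.8], 0, 0.75]
    - [[0, 0, 0], 0, 0.75]

```text
t: 27.72
ee_pos: [537.1, -473.4, 187.2]
orientation: [2.411, 2.0, 0.002]
ft_force: [1.0, -1.2, 1.4]
width: 22.1
grasp_force: 0.0
```

>>> move_arm:
  steps:
    - [[-0.4, 0, -0.4], 0, 0.75]
    - [[-0.8, 0, -0.4], 0, 0.75]
    - [[-0.8, 0, 0], 0, 0.75]
    - [[-0.6, -0.8, 0], 0, 0.75]
    - [[0, -1, 0], 0, 0.75]
    - [[0, -1, 0], 0, 0.75]
    - [[0, -1, 0], 0, 0.75]
    - [[0, -0.5, 0], 0, 0.75]
    - [[0, 0, 0], 0, 0.75]
    - [[0, 0, 0], 0, 0.75]
    - [[0, 0, 0], 0, 0.75]

```text
t: 28.63
ee_pos: [418.3, -516.0, 200.7]
orientation: [2.417, 2.005, 0.0]
ft_force: [0.6, -0.5, 0.2]
width: 22.0
grasp_force: 0.0
```

```bash
python3 - <<'E'
from fit import *
im=cams.get_image("top");a=im["image"];g=cv2.cvtColor(a,cv2.COLOR_RGB2GRAY).astype(float)
def c(th,ks):
    return sum(samp(g,im,circ(545.3+70*np.cos(np.radians(th+60*k)),-379.1+70*np.sin(np.radians(th+60*k)),61,22.7)).mean() for k in ks)
ths=np.arange(-80,-45,.25)
for ks in([1,2,3],[0,1,2,3]):v=[c(t,ks) for t in ths];print(ths[np.argmin(v)],min(v))
t=cv2.resize(a[165:265,330:450,::-1],(480,400),interpolation=cv2.INTER_CUBIC)
s=cams.get_image("side")["image"][120:200,265:329,::-1];s=cv2.convertScaleAbs(cv2.resize(s,(320,400),interpolation=cv2.INTER_CUBIC),alpha=1.5)
cv2.imwrite("pics/end.png",np.hstack([t,s]))
E
python3 pol.py
```

```text
-65.75 403.7323793121288
-65.75 523.5777069736691
r 186.37010947013354 bear -132.88074465758356 ybear -10.597369803478571 Ftool [ 0.6   0.39 -0.1 ] z 200.43109816213192 pad 0.0
```

View pics/end.png

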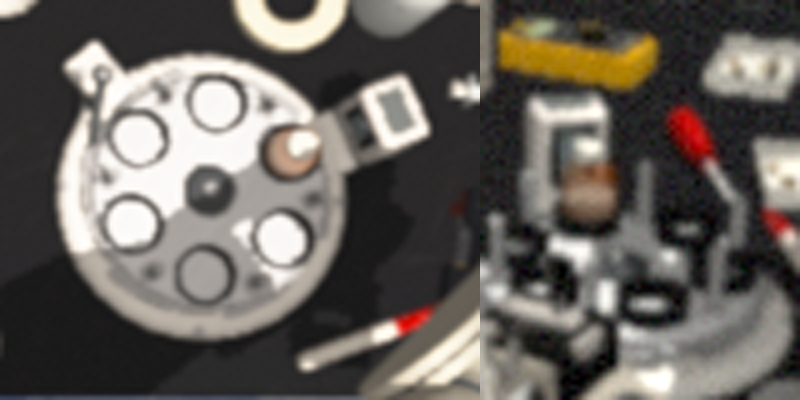

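```bash
python3 -c "
from workcell import ctrl
print(ctrl.close_job())"
```

```text
the job is handed in; nothing more can be done
None
```

I handed the job in with the bottle standing upright in its collar before the reader's window. The carousel was pressed back on the pawl at about 13 N for over half a second, about 15 N at the highest reading. It seated about 4° (5 mm) off nominal, close to the 6.5 mm limit. The hand-in gave no verdict.

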